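Clip an electronic shelf tag into the drying shelf's label rail and hold it home

ROBOT

A 6-joint arm with a two-finger parallel gripper is mounted at the origin on a cart in front of the work surface, level with it; the furniture and walls round the work are solid. World frame = base frame: x ahead of the robot, y to its left, z up, the work surface at z = 0. Lengths are in mm, angles in rad, forces in N, time in s.
With the tool pointing down it reaches from about 400 to 925 mm from the base axis. Payload 12.5 kg.
Tool frame: the origin (TCP) lies on the mounting face of the last link; the fingertips stand 190 mm ahead of it and the grasp point (between the pads) lies 171 mm ahead of it; z points along the fingers, y is the line along which they close (so a half turn about z gives the same grasp; the last joint's range is limited). The gripper opens to 95 mm and grips with 3 to 60 N. Pads are 20 mm wide; open, the fingers measure 119 mm over their backs; the gripper's body (75 mm by 180 mm) begins 59 mm behind the grasp point.
Start: joints at [1.048, 0.491, 1.559, -0, 1.092, -0.106], TCP at [253, 571.503, 404.761] pointing down, gripper open.
Joint ranges: [-3.1, 3.1], [-0.84, 2.19], [0.05, 2.79], [-1.13, 4.28], [0.06, 2.93], [-2.69, 2.69]. Speed limits (rad/s): [2.22, 2.22, 2.79, 3.14, 3.14, 3.14].

INTERFACE

Orientations are given as [roll, pitch, yaw] about the fixed x, y, z axes, in that order (R = Rz(yaw) Ry(pitch) Rx(roll)).
In Python, from cell import * gives the robot as it stands.
- The arm moves only by the tool arm_command, never from a script. Its argument "rows" is a list that holds one entry, the list of rows, each a list of 7 numbers: the shift along the tool's x, y, z normalised to -1 to 1, where 1 is 0.15 m, then the turn, a rotation vector about the tool's x, y, z normalised to -1 to 1, where 1 is 360 degrees, then the opening, from -1 (shut) to 1 (fully open). A call has 1 to 10 rows; each row is the pose to reach, as a shift and turn from the pose commanded when the call began, along the tool's axes at that moment, turning the shorter way round; what a row does not reach only later rows make up. A row lasts 1/12 s, in which the tool goes at most 41.7 mm and 7.16 degrees, less where a joint would pass 70% of its speed; a pose out of reach is approached as far as the arm can. A call with a number of a shift or a turn outside -1 to 1 is refused whole. A call with a gripper value outside its range is refused whole. The fingers move at their own pace and stop on an object; the grip force is fixed at half the most. Time passes only in rows, so rows that repeat a pose let the fingers close. It gives the time, the measured TCP pose, the force, the opening and the grip force at its end, in the units of the state.
- state(): the state, without advancing time (a new reading comes with each control period).
- read_camera(name): name is "scene" or "top" or "wrist"; returns (picture, depth): 480x640x3 uint8, red, green, blue; 480x640 float32, mm along the optical axis (not along the pixel's ray), 0 where there is no reading.
- get_calibration(name): a dict with "camera_matrix" (3x3 intrinsics, pixels), "D" ([k1, k2, p1, p2, k3] as OpenCV has them; the pictures are not rectified), "position" and "orientation" of the camera in the world; the wrist camera has in their place "hand_eye" (4x4, takes a point from camera to tool coordinates, whose origin is the TCP and whose axes are the flange's). Camera axes: x right, y up, looking along -z (the intrinsics and any distortion apply to the point x, -y, -z); pixel columns grow to the right and rows downward; lengths in mm; the calibration is good to about 2 mm. A picture is of the moment at which its call begins: read the wrist's pose just before it. get_calibration takes no time and is no camera call.
- job_done(): hands the job in; it is judged then, once.
The state is a dict: "t": time; "joints": joint angles; "qvel": joint speeds; "tau": joint torques, N m; "eef_pos": TCP position; "tcp_rot": TCP orientation; "ft_force": force on the tool from outside, world axes, zero at the start; "moment": the same for the moment, N m; "opening": opening from 0.0 (shut) to 1.0 (fully open); "grip_force": force on a finger pad.
Only numpy, scipy, OpenCV 4.12 (cv2) and the standard library are available. Lean on these libraries where they do the work, as an engineer would, in place of code of your own. Each camera call takes 0.05 s, during which the arm holds its last target. There are 200 camera calls.

TASK

The electronic tag in the grey charging dock belongs in the empty middle bay of the label rail on the front of the slatted drying shelf. Pull it straight up out of the dock against the detents that grip its foot, and push the foot down behind the rail's front lip, display facing outwards, until the tag is fully home with its shoulder down on the lip, firmly but without forcing it. The sprung contacts under it lift it again as soon as you let go, so finish while you are still holding it pressed fully home, ready for me to tighten the thumbscrew, and leave the mould, the cup and the bottles standing where they are.

Things in the scene. Friction and masses are not known exactly. Their poses are not given: they have to be found in the camera images.
- tag: Loose electronic shelf tag, 0.09 kg: white head with a pale display on its front (-x), black foot below. Origin: centre of the foot's underside; z up, x from display to flat back. Foot: x -3.5 to 3.5, y -22 to 22, z 0 to 18 mm. Head: x -11 to 3.5 (back flush with the foot), y -33 to 33, z 18 to 70 mm; its underside is the shoulder. Starts plugged upright in the dock, axes parallel to the dock's.
- tag_grip (a point): Point inside the tag's head, mid-thickness, 14 mm below its top and 56 mm above the foot's underside: the place to grip, across the 14.5 mm thickness (along the tag's x). Fingertips that end 37 mm above the foot's underside clear the dock and the rail.
- socket (a point): Middle of the dock's socket mouth, on its top, 34 mm above the bench; z up, -x its front. The dock (grey, 68 x 100 mm, black base plate 76 x 124 mm) is screwed down. The plugged-in tag's origin lies 18 mm straight below. Hidden sprung balls grip notches in the foot's ends: a straight upward pull of 6 to 12 N frees it in the first few mm; after 18 mm it is clear. Play about 1 mm.
- shelf: Drying shelf, fixed: slatted board 170 mm (x) by 310 mm (y), top 105 mm above the bench, on grey legs; aluminium label rail along its front (-x) edge. Origin: centre of its footprint, on the bench. Two tags already fitted (part of the shelf) stand 98 mm left and right of the empty middle bay and show what home looks like.
- slot (a point): Empty bay: middle of its slot, level with the top of the front lip (113 mm above the bench, 93 mm in front of the shelf's origin). Axes as the shelf: x to the rear, y along the rail, z up. Slot 10 mm wide (x -5 to 5), 54 mm long (y), open upward; the lip's top 6 mm flare forward by 5 mm. Tag home: its origin 18 mm below this point, axes parallel to these, shoulder on the lip and bay cheeks.
- back_wall (a point): Middle of the top edge of the flat wall behind the empty slot (its front face, 5 mm behind the slot's middle). It stands 10 mm higher than the front lip, so the tag's foot can be felt against it before it is lowered behind the lip. The board behind it is empty for about 60 mm.
- contact_block (a joint): Travel in m of the sprung contact block in the empty bay's floor: 0 = up, grows as it is pushed down (limit 0.008). The foot meets it 6 mm before home; it resists with 4 N at first and about 9 N at 0.006, where the tag is home and the lip stops it. It lifts a released tag by about 6 mm.
- mould_plug: A white plaster mould part (60 x 68 x 58 mm) drying loose on the shelf, to the left; origin at its underside. Not to be moved.
- cream_cup: A cream cup, upside down (70 mm across, 75 mm tall), loose on the shelf, to the right; origin at its underside. Not to be moved.
- squeeze_bottle: A squeeze bottle with a yellow nozzle (58 mm across, 187 mm tall), loose on the bench beyond the dock; origin at its underside. Not to be moved.
- amber_jar: A small amber bottle with a red cap (49 mm across, 82 mm tall), loose on the bench beyond the dock; origin at its underside. Not to be moved.
Not all that is in view belongs to the job. Of the things that look like the tag, the middle-sized one is meant.

How it is judged:
By the outcome, as a careful person would: the job done as asked, in the order asked, and still so for the second after the job is handed in, while the arm keeps its last pose, push and grip.
It also fails if it takes over 38 s, if anything falls off the work surface, if the arm or the gripper's body presses on something with over 40 N, if the wrist force passes 120 N, or if a joint passes its speed limit or range.

## Working session

There is one attempt and no reset: what is moved stays moved. The work goes in short steps, Python scripts to look and compute and a tool call to move; the robot and the scene stay as the last step left them, time stands still between calls to the robot, and variables do not carry over. Pictures are saved under pics/ and viewed, at most 10 in all, crops included, and the job is handed in when it is done.

Besides the shell and the picture viewer there is one more tool, called after ">>>" by a JSON object that holds its "api" and its "payload". arm_command: Moves the arm, as the interface text tells. Its arguments: {"type":"object","properties":{"rows":{"type":"array","items":{"type":"array","items":{"type":"array","items":{"type":"number","minimum":-1,"maximum":1}}}}},"required":["rows"]}

```bash
ls; mkdir -p pics
cat > h.py <<'E'
from cell import *
import numpy as np, cv2
from scipy.spatial.transform import Rotation as R
def cam(name):
    s=state(); im,d=read_camera(name); c=get_calibration(name)
    return s,im,d,c
def campose(s,c):
    if "hand_eye" in c:
        T=np.eye(4);T[:3,:3]=R.from_euler('xyz',s['tcp_rot']).as_matrix();T[:3,3]=s['eef_pos']
        return T@np.array(c['hand_eye'])
    T=np.eye(4);o=np.array(c['orientation']);T[:3,:3]=o if o.shape==(3,3) else R.from_euler('xyz',o).as_matrix();T[:3,3]=c['position'];return T
def cloud(s,d,c):
    h,w=d.shape;u,v=np.meshgrid(np.arange(w),np.arange(h))
    p=cv2.undistortPoints(np.stack([u,v],-1).reshape(-1,1,2).astype(np.float64),np.array(c['camera_matrix'],float),np.array(c['D'],float)).reshape(h,w,2)
    P=np.stack([p[...,0]*d,-p[...,1]*d,-d],-1)
    T=campose(s,c);X=P@T[:3,:3].T+T[:3,3];X[d==0]=np.nan
    return X
E
python3 - <<'E'
from h import *
print(state())
for n in("scene","top"):
    s,im,d,c=cam(n);print(n,c);cv2.imwrite(f"pics/{n}.png",im[...,::-1]);np.savez(f"{n}.npz",im=im,X=cloud(s,d,c))
print(get_calibration("wrist"))
E
```

```text
pics
{'t': 0.0, 'joints': array([ 1.04840226e+00,  4.91563731e-01,  1.55946682e+00,  6.57236013e-06,
        1.09169397e+00, -1.05605133e-01]), 'qvel': array([ 2.58831601e-04, -6.07817856e-04, -2.82651222e-03, -4.88532242e-04,
       -4.04400381e-04,  5.60725759e-05]), 'tau': array([-6.23500637e-04, -6.12625122e+01, -2.58183521e+01,  6.92400662e-02,
        4.82576201e-02, -1.35636601e-04]), 'eef_pos': array([252.97965174, 571.47186994, 404.15305448]), 'tcp_rot': array([-3.14046770e+00, -1.25105632e-04,  2.72480062e+00]), 'ft_force': array([ 0.35137985,  0.39122747, -0.20773911]), 'moment': array([-0.03140652,  0.00051453, -0.01422087]), 'grip_force': 0.0, 'opening': 1.0024098240684287}
scene {'camera_matrix': array([[448.69510755,   0.        , 314.763991  ],
       [  0.        , 448.69510755, 237.83957604],
       [  0.        ,   0.        ,   1.        ]]), 'D': array([-0.04051704,  0.        ,  0.        ,  0.        ,  0.        ]), 'position': array([-437.1139215 , -889.74456041,  867.26052049]), 'orientation': array([ 1.03097995, -0.01322591, -0.90524122])}
top {'camera_matr
[... 268 characters left out ...]
 -94.73807821, 1203.5442522 ]), 'orientation': array([ 0.15876773, -0.00940326, -1.57500032])}
{'camera_matrix': array([[365.86375074,   0.        , 318.00808927],
       [  0.        , 365.86375074, 239.74298182],
       [  0.        ,   0.        ,   1.        ]]), 'D': array([-0.03486738,  0.        ,  0.        ,  0.        ,  0.        ]), 'hand_eye': array([[ 9.24146086e-04,  9.65741050e-01,  2.59506014e-01,
         7.19539639e+01],
       [ 9.99998915e-01, -5.94810578e-04, -1.34760689e-03,
         5.24985264e-01],
       [-1.14708237e-03,  2.59506977e-01, -9.65740552e-01,
         1.98815856e+01],
       [ 0.00000000e+00,  0.00000000e+00,  0.00000000e+00,
         1.00000000e+00]])}
```

View pics/scene.png

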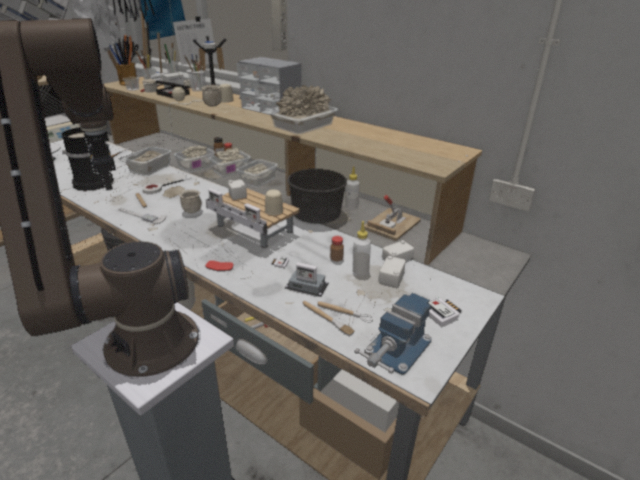

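View pics/top.png

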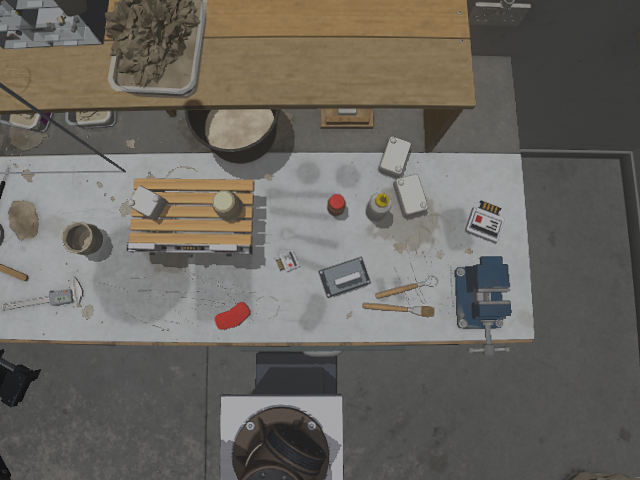

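The scene picture shows the dock with the tag at (306,275) and the shelf at (245,212). In the top picture the dock is at (345,278) and the shelf is at (192,215), with its rail along the lower edge. Loose decoy tags lie at (288,262) and (485,222).

Run:
```python
from h import *
def rect(n,P):
    P=P[:,:2].astype(np.float32);r=cv2.minAreaRect(P);print(n,len(P),r, 'mean',P.mean(0))
for cam_ in("top","scene"):
    z=np.load(cam_+".npz");X=z['X'];im=z['im']
    p=X[278,345] if cam_=="top" else X[275,306];print(cam_,p)
    c=p[:2] if cam_=="top" else c
    near=np.hypot(X[...,0]-c[0],X[...,1]-c[1])<90
    for n,a,b in(("taghead",76,95),("docktop",28,40),("base",3,12)):
        m=near&(X[...,2]>a)&(X[...,2]<b)
        if m.sum()>5: rect(n,X[m]);print('   z',np.median(X[m][:,2]))
    if cam_=="top": sc=X[215,192]; print('shelf',sc)
    near=np.hypot(X[...,0]-sc[0],X[...,1]-sc[1])<230
    for n,a,b in(("board",98,110),("tags",150,175),("rail",112,126)):
        m=near&(X[...,2]>a)&(X[...,2]<b)
        if m.sum()>5: rect(n,X[m]);print('   z',np.median(X[m][:,2]))
for a,b,l in((265,185,'dock'),(120,180,'shelf')):pass
im=np.load("top.npz")['im']
cv2.imwrite("pics/crop1.png",np.vstack([cv2.resize(im[165:265,110:270],(800,500))[...,::-1][:300-0 if 0 else 500]]))
im=np.load("scene.npz")['im']
cv2.imwrite("pics/crop2.png",cv2.resize(im[170:300,190:350],(739,600))[...,::-1])
```

```text
top [ 453.2358857  -165.52351825   87.50696956]
taghead 164 ((454.2406311035156, -170.3321990966797), (15.734350204467773, 66.0572738647461), 18.03904151916504) mean [ 454.29758 -169.64644]
   z 84.5790620958893
docktop 807 ((461.9718322753906, -167.85089111328125), (67.70266723632812, 102.28721618652344), 18.143138885498047) mean [ 463.0768  -166.19543]
   z 33.65996964717806
base 399 ((452.8414001464844, -164.13143920898438), (172.66775512695312, 176.3263702392578), 53.70976638793945) mean [ 454.25778 -164.09453]
   z 5.048067875604374
shelf [610.67696702 218.19352351 106.50125242]
board 5837 ((675.3936767578125, 221.52471923828125), (313.4440002441406, 327.3500671386719), 89.22785949707031) mean [616.46967 216.97156]
   z 104.32536722983264
tags 1406 ((671.1969604492188, 215.55050659179688), (281.33673095703125, 333.255859375), 83.18265533447266) mean [622.72144 241.93541]
   z 155.8016474052049
rail 387 ((678.1719360351562, 220.17921447753906), (309.2007141113281, 323.4340515136719), 88.82489776611328) mean [586.5121  198.74257]
   z 118.44256969720846
scene [ 443.50658695 -177.5
[... 302 characters left out ...]
8) mean [ 446.6622 -179.0583]
   z 34.102616600314946
base 222 ((454.7611999511719, -159.48727416992188), (166.48826599121094, 160.74620056152344), 5.465290546417236) mean [ 437.7513  -187.17804]
   z 6.47337351890593
board 1131 ((653.9932250976562, 217.5496826171875), (318.48175048828125, 293.9802551269531), 85.92224884033203) mean [612.1957  198.02103]
   z 104.70439753458686
tags 455 ((665.5186157226562, 219.6103973388672), (289.5595397949219, 331.0831298828125), 83.69465637207031) mean [598.3306  209.95609]
   z 156.91167337434547
rail 415 ((673.235595703125, 218.00909423828125), (313.4123229980469, 327.4476318359375), 87.81922149658203) mean [594.6407  190.18044]
   z 118.29025374298249
```

View pics/crop2.png

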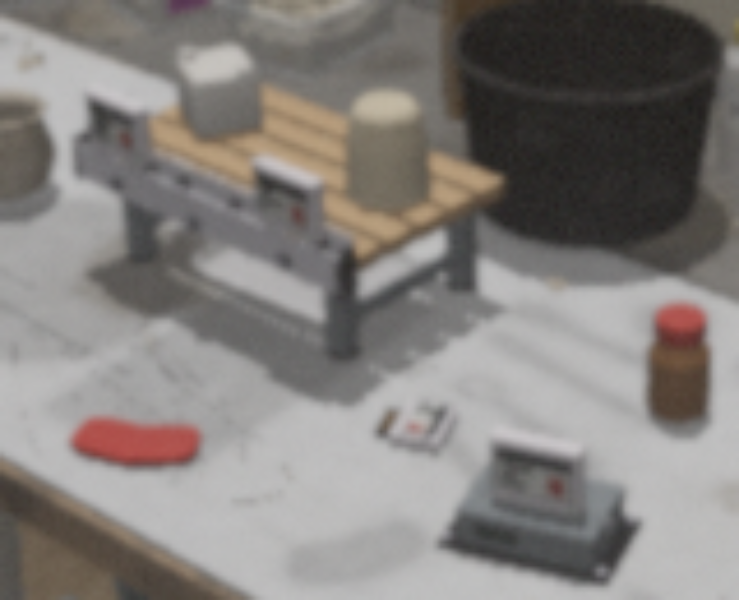

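The crop shows the rail with two fitted tags at (115,120) and (290,190). The empty bay is between them at about (205,190). The dock tag is at (540,475), display facing the robot.

```bash
cat >> h.py <<'E'
def move(target,yaw,cmd=None):
    """rows shift/turn from the commanded pose cmd=(pos,euler) (default measured) to tcp target, tool down, yaw"""
    s=state();p,e=(s['eef_pos'],s['tcp_rot']) if cmd is None else cmd
    R0=R.from_euler('xyz',e);sh=R0.inv().apply(np.array(target)-p)
    rv=(R0.inv()*R.from_euler('xyz',[np.pi,0,yaw])).as_rotvec()
    return np.round(sh/150,4),np.round(rv/(2*np.pi),4),'mm/row steps',np.linalg.norm(sh)/41.7,np.degrees(np.linalg.norm(rv))/7.16
E
python3 - <<'E'
from h import *
for n in("top","scene"):
    X=np.load(n+".npz")['X'];P=X.reshape(-1,3)
    m=(P[:,2]>150)&(P[:,2]<170)&(P[:,0]>480)&(P[:,0]<580)&(P[:,1]>60)&(P[:,1]<370)
    Q=P[m]
    for a,b in((60,190),(250,370)):
        q=Q[(Q[:,1]>a)&(Q[:,1]<b)]; print(n,len(q),cv2.minAreaRect(q[:,:2].astype(np.float32)),q.mean(0))
print(move([530,217,404],np.pi/2,((253,571.5,404.76),(-np.pi,0,2.7248))))
E
```

```text
top 198 ((523.0949096679688, 125.6772689819336), (67.36649322509766, 14.086801528930664), 89.4834976196289) [522.62769495 124.43405463 163.29196892]
top 187 ((525.8658447265625, 320.9703063964844), (63.85375213623047, 15.840869903564453), 87.58771514892578) [525.46742597 320.2425359  163.08608578]
scene 92 ((517.92724609375, 125.99244689941406), (71.52425384521484, 22.51343536376953), 89.48518371582031) [515.59883044 123.53470535 160.44793935]
scene 74 ((520.8326416015625, 319.66265869140625), (63.71711349487305, 19.144237518310547), 88.0357894897461) [520.75427946 318.21949505 159.63569375]
(array([-2.6453, -1.4134,  0.0051]), array([-0.    , -0.    ,  0.1837]), 'mm/row steps', np.float64(10.78869744760595), np.float64(9.234572628107086))
```

>>> {"api": "arm_command", "payload": {"rows": [[[-0.88,-0.47,0,0,0,0,1],[-0.88,-0.47,0,0,0,0,1],[-0.88,-0.47,0,0,0,0,1],[-0.88,-0.47,0,0,0,0,1]]]}}

```text
t: 0.43
eef_pos: [346.6, 451.2, 404.5]
tcp_rot: [-3.141, 0.0, 2.724]
ft_force: [0.2, 0.6, 0.9]
opening: 1.0
grip_force: 0.0
```

>>> {"api": "arm_command", "payload": {"rows": [[[-0.88,-0.47,0,0,0,0,1],[-0.88,-0.47,0,0,0,0,1],[-0.88,-0.47,0,0,0,0,1],[-0.88,-0.47,0,0,0,0,1]]]}}

```text
t: 0.77
eef_pos: [439.0, 332.9, 404.6]
tcp_rot: [-3.141, 0.0, 2.723]
ft_force: [0.4, 0.9, 0.4]
opening: 1.001
grip_force: 0.0
```

>>> {"api": "arm_command", "payload": {"rows": [[[-0.88,-0.47,0,0,0,0.185,1],[-0.88,-0.47,0,0,0,0.185,1],[-0.88,-0.47,0,0,0,0.185,1],[-0.88,-0.47,0,0,0,0.185,1],[-0.88,-0.47,0,0,0,0.185,1],[-0.88,-0.47,0,0,0,0.185,1],[-0.88,-0.47,0,0,0,0.185,1],[-0.88,-0.47,0,0,0,0.185,1],[-0.88,-0.47,0,0,0,0.185,1],[-0.88,-0.47,0,0,0,0.185,1]]]}}

```text
t: 1.6
eef_pos: [529.5, 217.7, 404.4]
tcp_rot: [-3.141, 0.0, 1.555]
ft_force: [-1.0, 0.4, -0.7]
opening: 1.001
grip_force: 0.0
```

Run:
```python
from h import *
for k in range(3):
    s,im,d,c=cam("wrist")
    print(s['eef_pos'],s['tcp_rot'])
X=cloud(s,d,c);np.savez("w1.npz",im=im,X=X);cv2.imwrite("pics/w1.png",im[...,::-1])
P=X.reshape(-1,3)
m=(P[:,2]>158)&(P[:,2]<172)&(P[:,0]>490)&(P[:,0]<560)
for a,b in((60,190),(250,370)):
    q=P[m&(P[:,1]>a)&(P[:,1]<b)]
    if len(q)>5: print(len(q),cv2.minAreaRect(q[:,:2].astype(np.float32)),np.median(q,0))
# profile across rail in bay
for y in(205,215,225,235,245):
    q=P[(abs(P[:,1]-y)<1.0)&(P[:,0]>500)&(P[:,0]<550)];q=q[np.argsort(q[:,0])]
    print(y,[(round(a),round(b)) for a,_,b in q[::max(1,len(q)//22)]])
```

```text
[529.48819666 217.71991771 404.43406801] [-3.14099842e+00  9.34234761e-05  1.55490385e+00]
[529.4790131  217.76047009 404.47481965] [-3.14107120e+00  9.13778225e-05  1.55665492e+00]
[529.46772287 217.76510744 404.46070134] [-3.14104350e+00  8.64977374e-05  1.56192236e+00]
713 ((523.0599975585938, 132.9102020263672), (31.315832138061523, 14.880860328674316), 89.59337615966797) [523.55356978 134.12970757 164.77265604]
3033 ((526.4685668945312, 323.6824951171875), (64.82976531982422, 14.573249816894531), 88.85135650634766) [526.65373618 325.16143258 164.8635017 ]
205 [(517, 111), (518, 113), (519, 113), (520, 110), (521, 111), (522, 110), (523, 108), (524, 100), (524, 81), (534, 123), (535, 124), (536, 124), (536, 123), (538, 105), (538, 105), (539, 105), (540, 105), (541, 105), (542, 105), (542, 105), (543, 105), (545, 105), (546, 104), (546, 106), (547, 105), (549, 105), (550, 106)]
215 [(501, -1), (506, 0), (510, 0), (517, 112), (519, 113), (521, 111), (523, 109), (524, 102), (526, 102), (528, 102), (530, 101), (531, 102), (534, 79), (535, 123), (536, 123), (538, 105), (540, 105), (5
[... 221 characters left out ...]
(530, 102), (532, 101), (534, 79), (535, 122), (537, 122), (539, 106), (541, 105), (543, 105), (545, 105), (547, 105), (549, 105)]
235 [(500, -1), (503, -2), (507, -1), (510, -3), (518, 111), (519, 112), (521, 112), (523, 108), (524, 105), (526, 101), (528, 101), (529, 102), (531, 100), (533, 101), (534, 113), (536, 123), (537, 122), (539, 104), (541, 105), (542, 104), (544, 105), (546, 104), (548, 106), (549, 105)]
245 [(500, 331), (504, 334), (508, 310), (512, 330), (514, 342), (516, 342), (518, 338), (519, 336), (521, 343), (522, 343), (524, 343), (526, 334), (527, 340), (529, 343), (532, 332), (534, 343), (536, 339), (538, 337), (540, 309), (542, 339), (544, 310), (546, 332), (550, 310)]
```

View pics/w1.png

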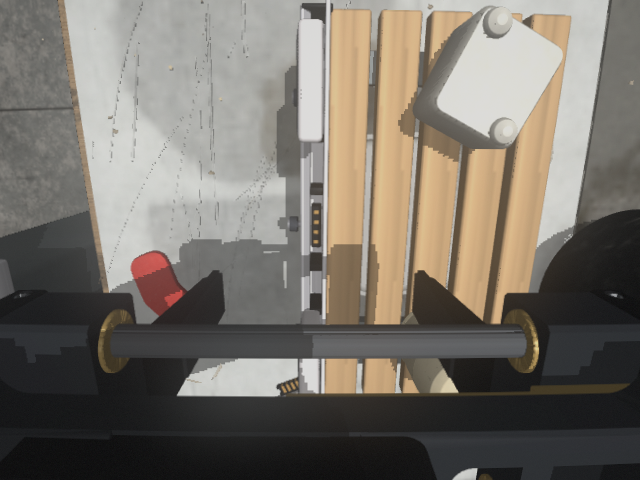

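The wrist view shows the empty bay with its gold contact block at (316,225) and dark cheeks at (316,188) and (316,262). The left fitted tag is at (311,80).

Run:
```python
from h import *
z=np.load("w1.npz");X=z['X'];im=z['im']
for v in range(178,274,3): print(v,im[v,316],np.round(X[v,316],1),im[v,309])
P=X.reshape(-1,3)
g=(abs(P[:,0]-529.3)<3)&(P[:,1]>150)&(P[:,1]<300)
Q=P[g];
for y in range(185,270,2):
    q=Q[abs(Q[:,1]-y)<1]
    if len(q): print(y,round(float(np.median(q[:,2])),1),end='; ')
# back wall line
```

```text
178 [150 148 148] [529.3 262.   79.5] [159 157 158]
181 [150 147 148] [529.3 259.4  79. ] [158 156 157]
184 [69 63 57] [529.3 259.   97.1] [158 156 157]
187 [73 67 64] [529.4 258.3 111.4] [149 147 147]
190 [79 75 71] [529.4 256.3 113. ] [143 141 141]
193 [74 70 65] [529.3 254.1 113.5] [142 140 141]
196 [150 148 148] [529.1 247.1  80.3] [149 147 147]
199 [150 147 148] [529.1 244.6  80.1] [155 153 154]
202 [130 128 127] [nan nan nan] [152 150 150]
205 [68 62 57] [529.2 242.9 100.3] [151 150 150]
208 [77 72 68] [529.2 240.9 102.6] [151 150 149]
211 [186 149  97] [529.1 238.3 101.4] [152 150 150]
214 [102  86  67] [529.1 235.7 100.2] [150 148 149]
217 [74 70 65] [529.1 233.4 100.7] [150 149 149]
220 [144 119  84] [529.1 231.4 102.5] [150 147 148]
223 [166 135  91] [529.  228.4 100. ] [148 145 146]
226 [71 68 63] [529.  226.5 102.4] [147 145 146]
229 [70 66 62] [529.  223.8 101.2] [147 146 146]
232 [187 149  96] [529.  221.3 101.2] [147 145 146]
235 [70 65 61] [529.  218.7 100.5] [146 144 145]
238 [70 65 61] [528.9 216.3 100.9] [146 144 145]
241 [187 149  95] [528.9 214.  101.5] [145 144 
[... 166 characters left out ...]
58 54] [528.7 199.2  86.2] [143 142 142]
256 [59 55 50] [nan nan nan] [97 94 93]
259 [58 53 48] [528.8 198.8 101.5] [95 93 92]
262 [58 54 49] [528.8 198.7 108.9] [92 90 89]
265 [59 54 51] [528.8 197.7 113.3] [92 90 89]
268 [59 55 50] [528.8 195.4 113.7] [91 89 88]
271 [133 131 132] [528.5 180.9  80.5] [99 97 97]
193 112.7; 195 112.9; 197 113.2; 199 98.5; 201 80.1; 203 79.9; 209 100.6; 211 100.9; 213 101.4; 215 101.2; 217 100.8; 219 101.3; 221 101.1; 223 101.2; 225 101.3; 227 101.1; 229 101.1; 231 101.2; 233 101.1; 235 101.1; 237 101.5; 239 318.4; 241 308.7; 243 333.7; 245 337.3; 247 308.6; 249 307.0; 253 112.7; 255 113.1; 257 113.2; 259 97.1; 261 80.0; 263 79.8; 265 80.0; 267 80.3; 269 80.4;
```

>>> {"api": "arm_command", "payload": {"rows": [[[-0.87,-0.17,0,0,0,0,1],[-0.87,-0.17,0,0,0,0,1],[-0.87,-0.17,0,0,0,0,1],[-0.87,-0.17,0,0,0,0,1]]]}}

```text
t: 2.08
eef_pos: [501.7, 83.8, 404.6]
tcp_rot: [-3.141, 0.001, 1.562]
ft_force: [0.2, -0.1, 0.1]
opening: 0.999
grip_force: 0.0
```

>>> {"api": "arm_command", "payload": {"rows": [[[-0.87,-0.17,0,0,0,0,1],[-0.87,-0.17,0,0,0,0,1],[-0.87,-0.17,0,0,0,0,1],[-0.87,-0.17,0,0,0,0,1]]]}}

```text
t: 2.42
eef_pos: [475.4, -46.6, 404.8]
tcp_rot: [-3.142, 0.001, 1.562]
ft_force: [-0.2, -0.2, -0.4]
opening: 1.002
grip_force: 0.0
```

>>> {"api": "arm_command", "payload": {"rows": [[[-0.85,-0.16,0.2,0,0,-0.051,1],[-0.85,-0.16,0.2,0,0,-0.051,1],[-0.85,-0.16,0.2,0,0,-0.051,1],[-0.85,-0.16,0.2,0,0,-0.051,1],[-0.85,-0.16,0.2,0,0,-0.051,1],[-0.85,-0.16,0.2,0,0,-0.051,1],[-0.85,-0.16,0.2,0,0,-0.051,1]]]}}

```text
t: 3.0
eef_pos: [451.5, -169.5, 374.8]
tcp_rot: [3.141, -0.0, 1.883]
ft_force: [0.4, 0.0, -0.7]
opening: 0.994
grip_force: 0.0
```

Run:
```python
from h import *
for k in range(2):
    s,im,d,c=cam("wrist")
print(s['eef_pos'],s['tcp_rot'],s['ft_force'])
X=cloud(s,d,c);np.savez("w2.npz",im=im,X=X);cv2.imwrite("pics/w2.png",im[...,::-1])
P=X.reshape(-1,3);P=P[(abs(P[:,0]-456)<70)&(abs(P[:,1]+168)<75)]
for a,b in((82,92),(30,38)):
    q=P[(P[:,2]>a)&(P[:,2]<b)];print(len(q),cv2.minAreaRect(q[:,:2].astype(np.float32)),np.median(q,0))
```

```text
[ 451.51272871 -169.14407872  374.92271082] [ 3.14125303e+00 -2.94246310e-05  1.88398913e+00] [-1.06694885  0.31247618 -0.60744327]
1527 ((453.8644714355469, -169.4356231689453), (13.907840728759766, 66.28820037841797), 18.38231658935547) [ 453.46131671 -167.21704946   85.85255784]
6283 ((460.9205017089844, -166.0966796875), (67.1910629272461, 101.2943344116211), 18.266460418701172) [ 464.36823338 -158.89418452   34.0518407 ]
```

View pics/w2.png

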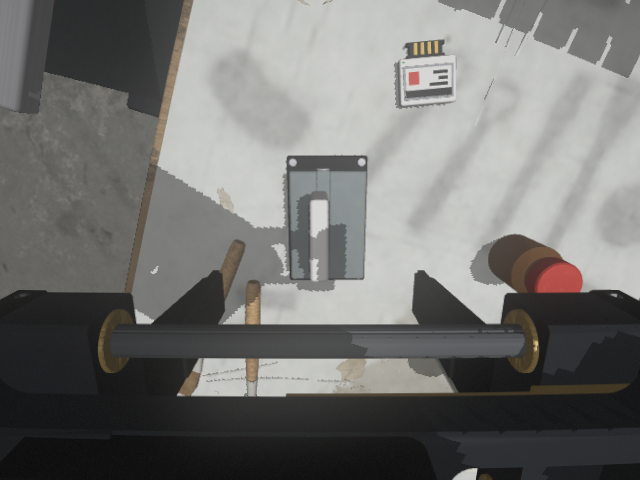

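The tag head lies centred at pixel (319,240) and the dock is around it. The measured 66 mm length and 86 mm top height match the specification.

>>> {"api": "arm_command", "payload": {"rows": [[[-0.007,0.014,0.4,0,0,-0.001,1],[-0.007,0.014,0.6,0,0,-0.001,1],[-0.007,0.014,0.75,0,0,-0.001,1],[-0.007,0.014,0.88,0,0,-0.001,1],[-0.007,0.014,0.88,0,0,-0.001,1],[-0.007,0.014,0.88,0,0,-0.001,1]]]}}

```text
t: 3.6
eef_pos: [453.9, -169.7, 242.6]
tcp_rot: [-3.141, -0.001, 1.891]
ft_force: [0.5, -0.9, -0.6]
opening: 0.997
grip_force: 0.0
```

>>> {"api": "arm_command", "payload": {"rows": [[[0,0,0,0,0,0,-1],[0,0,0,0,0,0,-1],[0,0,0,0,0,0,-1],[0,0,0,0,0,0,-1],[0,0,0,0,0,0,-1],[0,0,0,0,0,0,-1],[0,0,0,0,0,0,-1],[0,0,0,0,0,0,-1],[0,0,0,0,0,0,-1],[0,0,0,0,0,0,-1]]]}}

```text
t: 4.43
eef_pos: [453.6, -170.4, 242.7]
tcp_rot: [-3.142, -0.0, 1.889]
ft_force: [-0.4, -0.4, -0.3]
opening: 0.357
grip_force: 0.0
```

>>> {"api": "arm_command", "payload": {"rows": [[[0,0,0,0,0,0,-1],[0,0,0,0,0,0,-1],[0,0,0,0,0,0,-1],[0,0,0,0,0,0,-1],[0,0,0,0,0,0,-1],[0,0,0,0,0,0,-1],[0,0,0,0,0,0,-1]]]}}

```text
t: 5.02
eef_pos: [453.5, -170.4, 242.7]
tcp_rot: [-3.142, -0.0, 1.889]
ft_force: [0.5, -0.7, -0.5]
opening: 0.15
grip_force: 30.0
```

>>> {"api": "arm_command", "payload": {"rows": [[[0,0,-0.02,0,0,0,-1],[0,0,-0.04,0,0,0,-1],[0,0,-0.06,0,0,0,-1],[0,0,-0.08,0,0,0,-1],[0,0,-0.11,0,0,0,-1],[0,0,-0.15,0,0,0,-1],[0,0,-0.2,0,0,0,-1],[0,0,-0.2,0,0,0,-1]]]}}

```text
t: 5.68
eef_pos: [453.7, -170.5, 274.2]
tcp_rot: [3.14, 0.001, 1.889]
ft_force: [-0.9, -1.0, -1.5]
opening: 0.15
grip_force: 30.0
```

>>> {"api": "arm_command", "payload": {"rows": [[[0,0,-0.25,0,0,0,-1],[0,0,-0.5,0,0,0,-1],[0,0,-0.75,0,0,0,-1],[0,0,-0.95,0,0,0,-1],[0,0,-0.95,0,0,0,-1],[0,0,-0.95,0,0,0,-1]]]}}

```text
t: 6.18
eef_pos: [453.3, -170.2, 416.5]
tcp_rot: [3.139, 0.002, 1.889]
ft_force: [-0.5, 0.6, -2.4]
opening: 0.153
grip_force: 30.0
```

Run:
```python
from h import *
for k in range(2): s,im,d,c=cam("wrist")
print(s['eef_pos'],s['tcp_rot'],s['ft_force'])
X=cloud(s,d,c);np.savez("w3.npz",im=im,X=X);cv2.imwrite("pics/w3.png",im[180:330,220:420,::-1].repeat(4,0).repeat(4,1))
R0=R.from_euler('xyz',s['tcp_rot']);Y=R0.inv().apply((X-s['eef_pos']).reshape(-1,3))
im=im.reshape(-1,3)
m=(abs(Y[:,1])<11)&(abs(Y[:,0])<60)&(Y[:,2]>150)&(Y[:,2]<162)
q=Y[m];print(len(q),np.median(q,0),q.min(0),q.max(0),cv2.minAreaRect(q[:,:2].astype(np.float32)))
m=(abs(Y[:,1])<12)&(abs(Y[:,0])<60)&(Y[:,2]>150)&(Y[:,2]<240);q=Y[m]
for z in range(152,232,4):
    t=q[abs(q[:,2]-z)<2]
    if len(t):print(z,len(t),t.min(0)[:2].round(1),t.max(0)[:2].round(1))
```

```text
[ 453.18617069 -170.22115227  415.12294024] [3.14117161e+00 3.03204874e-04 1.88914783e+00] [ 0.12257576 -0.11711344 -1.75998121]
4024 [ 11.81756989   1.02851507 156.80659592] [-32.03333507 -10.93185218 150.06115931] [ 33.97342144  10.94291328 161.99769103] ((1.0463638305664062, -0.20041942596435547), (65.93296813964844, 21.887123107910156), 1.0779553651809692)
152 114 [  6.4 -11.6] [12.4 11.9]
156 3399 [-31.3 -12. ] [33.8 11.9]
160 568 [-32.  -11.9] [34.  11.9]
164 255 [-27.9 -12. ] [34.1 12. ]
168 152 [  9.9 -12. ] [34.2 12. ]
172 141 [  9.8 -11.9] [34.2 11.9]
176 109 [ 10.2 -11.6] [34.  11.9]
180 107 [ 10.1 -11.9] [34.1 11.9]
184 87 [ 11.5 -10.3] [33.9 11.9]
188 76 [ 11.5 -10.2] [33.9 11.9]
192 57 [29.7 -6.2] [34.   8.3]
196 48 [29.6 -6.3] [33.9  8.4]
200 47 [31.6 -5.4] [34.   8.2]
204 38 [31.3 -5.6] [33.9  8.3]
208 1 [33.3  4.7] [33.3  4.7]
```

View pics/w3.png

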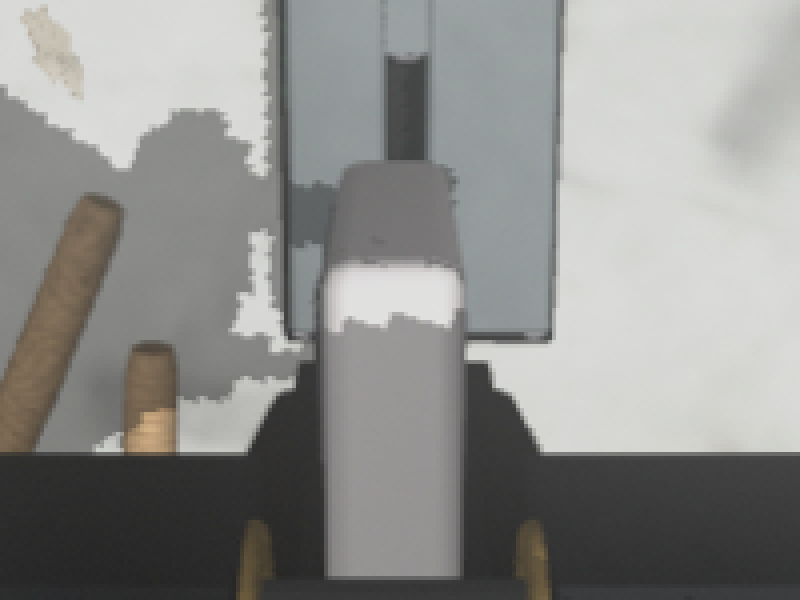

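The tag is held straight, its top edge centred at crop (395,300), and it has not slipped. The dock socket at (405,110) is empty. Next I carry it to the bay.

>>> {"api": "arm_command", "payload": {"rows": [[[0.2,0.1,0,0,0,0,-1],[0.4,0.207,0,0,0,0,-1],[0.6,0.31,0,0,0,0,-1],[0.79,0.408,0,0,0,0,-1]]]}}

```text
t: 6.62
eef_pos: [474.5, -37.3, 413.6]
tcp_rot: [-3.139, -0.002, 1.888]
ft_force: [0.6, -0.1, -1.0]
opening: 0.15
grip_force: 30.0
```

>>> {"api": "arm_command", "payload": {"rows": [[[0.2,0.1,0,0,0,0,-1],[0.4,0.207,0,0,0,0,-1],[0.6,0.31,0,0,0,0,-1],[0.79,0.408,0,0,0,0,-1]]]}}

```text
t: 6.95
eef_pos: [495.6, 94.8, 413.5]
tcp_rot: [-3.139, -0.001, 1.889]
ft_force: [1.1, -0.3, -0.8]
opening: 0.151
grip_force: 30.0
```

>>> {"api": "arm_command", "payload": {"rows": [[[0.2,0.1,0,0,0,0.01,-1],[0.4,0.207,0,0,0,0.025,-1],[0.6,0.31,0,0,0,0.04,-1],[0.74,0.38,0,0,0,0.0534,-1],[0.79,0.407,0,0,0,0.0534,-1],[0.79,0.407,0,0,0,0.0534,-1],[0.79,0.407,0,0,0,0.0534,-1]]]}}

```text
t: 7.53
eef_pos: [516.4, 224.3, 414.0]
tcp_rot: [-3.139, 0.001, 1.557]
ft_force: [0.1, -0.7, -1.1]
opening: 0.148
grip_force: 30.0
```

Run:
```python
from h import *
s=state();print(s['t'],s['eef_pos'],s['tcp_rot'],s['ft_force'],s['moment'])
print(move([516,224.9,344.7],1.5533))
```

```text
7.5333 [516.43503906 224.27273958 413.96861588] [-3.13938541e+00  8.90870775e-04  1.55654781e+00] [ 0.1437531  -0.67632621 -1.08700887] [-0.07288916  0.01938317  0.05048049]
(array([ 0.0046, -0.0019,  0.4618]), array([-0.0004,  0.0001,  0.0005]), 'mm/row steps', np.float64(1.6612187517768824), np.float64(0.032215671083863334))
```

>>> {"api": "arm_command", "payload": {"rows": [[[0.004,0,0.15,0,0,0,-1],[0.004,0,0.3,0,0,0,-1],[0.004,0,0.4,0,0,0,-1],[0.004,0,0.46,0,0,0,-1],[0.004,0,0.46,0,0,0,-1],[0.004,0,0.46,0,0,0,-1]]]}}

```text
t: 8.03
eef_pos: [516.8, 224.4, 346.4]
tcp_rot: [-3.141, 0.0, 1.553]
ft_force: [0.9, 0.3, -0.6]
opening: 0.152
grip_force: 30.0
```

>>> {"api": "arm_command", "payload": {"rows": [[[0,0.01,0,0,0,0,-1],[0,0.02,0,0,0,0,-1],[0,0.03,0,0,0,0,-1],[0,0.04,0,0,0,0,-1],[0,0.048,0,0,0,0,-1],[0,0.048,0,0,0,0,-1],[0,0.048,0,0,0,0,-1]]]}}

```text
t: 8.62
eef_pos: [523.7, 225.1, 346.3]
tcp_rot: [3.142, -0.0, 1.554]
ft_force: [0.2, 0.5, -1.7]
opening: 0.151
grip_force: 30.0
```

>>> {"api": "arm_command", "payload": {"rows": [[[0,0,0.01,0,0,0,-1],[0,0.006,0.01,0,0,0,-1],[0,0.01,0.01,0,0,0,-1],[0,0.01,0.01,0,0,0,-1]]]}}

```text
t: 8.95
eef_pos: [525.3, 225.1, 344.7]
tcp_rot: [3.142, -0.0, 1.554]
ft_force: [0.1, -0.3, -1.4]
opening: 0.15
grip_force: 30.0
```

>>> {"api": "arm_command", "payload": {"rows": [[[0,0.005,0,0,0,0,-1],[0,0.005,0,0,0,0,-1],[0,0.005,0,0,0,0,-1]]]}}

```text
t: 9.2
eef_pos: [525.7, 225.1, 344.6]
tcp_rot: [-3.141, 0.0, 1.554]
ft_force: [-3.5, 0.5, 0.1]
opening: 0.153
grip_force: 30.0
```

>>> {"api": "arm_command", "payload": {"rows": [[[0,0.005,0,0,0,0,-1],[0,0.005,0,0,0,0,-1],[0,0.005,0,0,0,0,-1]]]}}

```text
t: 9.45
eef_pos: [526.1, 225.1, 344.6]
tcp_rot: [-3.139, 0.0, 1.554]
ft_force: [-6.8, 0.0, 1.8]
opening: 0.151
grip_force: 30.0
```

The foot touched the wall at TCP x≈525.4, as predicted. I back off about 1.4 mm and lower it.

>>> {"api": "arm_command", "payload": {"rows": [[[0,-0.018,0,0,0,0,-1],[0,-0.018,0,0,0,0,-1],[0,-0.018,0.02,0,0,0,-1],[0,-0.018,0.04,0,0,0,-1],[0,-0.018,0.05,0,0,0,-1],[0,-0.018,0.05,0,0,0,-1]]]}}

```text
t: 9.95
eef_pos: [524.1, 225.1, 336.7]
tcp_rot: [-3.141, 0.0, 1.554]
ft_force: [0.5, 0.2, -0.8]
opening: 0.151
grip_force: 30.0
```

>>> {"api": "arm_command", "payload": {"rows": [[[0,0,0.02,0,0,0,-1],[0,0,0.04,0,0,0,-1],[0,0,0.056,0,0,0,-1],[0,0,0.056,0,0,0,-1]]]}}

```text
t: 10.28
eef_pos: [524.0, 225.1, 328.2]
tcp_rot: [-3.141, 0.0, 1.554]
ft_force: [-0.2, 0.5, -1.7]
opening: 0.15
grip_force: 30.0
```

>>> {"api": "arm_command", "payload": {"rows": [[[0,0,0.01,0,0,0,-1],[0,0,0.02,0,0,0,-1],[0,0,0.02,0,0,0,-1],[0,0,0.02,0,0,0,-1]]]}}

```text
t: 10.62
eef_pos: [524.0, 225.1, 326.1]
tcp_rot: [3.141, -0.0, 1.554]
ft_force: [-1.1, -0.8, 3.4]
opening: 0.15
grip_force: 30.0
```

>>> {"api": "arm_command", "payload": {"rows": [[[0,0,0.01,0,0,0,-1],[0,0,0.015,0,0,0,-1],[0,0,0.015,0,0,0,-1],[0,0,0.015,0,0,0,-1]]]}}

```text
t: 10.95
eef_pos: [524.0, 225.1, 323.8]
tcp_rot: [3.141, -0.0, 1.554]
ft_force: [-1.7, 0.3, 4.7]
opening: 0.149
grip_force: 30.0
```

>>> {"api": "arm_command", "payload": {"rows": [[[0,0,0.006,0,0,0,-1],[0,0,0.008,0,0,0,-1],[0,0,0.008,0,0,0,-1],[0,0,0.008,0,0,0,-1]]]}}

```text
t: 11.28
eef_pos: [524.0, 225.1, 322.6]
tcp_rot: [3.141, -0.0, 1.554]
ft_force: [-2.9, -0.9, 6.6]
opening: 0.148
grip_force: 30.0
```

>>> {"api": "arm_command", "payload": {"rows": [[[0,0,0.006,0,0,0,-1],[0,0,0.008,0,0,0,-1],[0,0,0.008,0,0,0,-1],[0,0,0.008,0,0,0,-1]]]}}

```text
t: 11.62
eef_pos: [524.0, 225.1, 321.7]
tcp_rot: [3.141, -0.0, 1.554]
ft_force: [-3.7, -2.0, 8.4]
opening: 0.154
grip_force: 30.0
```

>>> {"api": "arm_command", "payload": {"rows": [[[0,0,0.005,0,0,0,-1],[0,0,0.005,0,0,0,-1],[0,0,0.005,0,0,0,-1]]]}}

```text
t: 11.87
eef_pos: [523.9, 225.1, 321.6]
tcp_rot: [3.141, -0.0, 1.554]
ft_force: [-4.6, -2.6, 16.4]
opening: 0.148
grip_force: 30.0
```

>>> {"api": "arm_command", "payload": {"rows": [[[0,-0.003,0.003,0,0,0,-1],[0,-0.003,0.003,0,0,0,-1],[0,-0.003,0.003,0,0,0,-1],[0,-0.003,0.003,0,0,0,-1]]]}}

```text
t: 12.2
eef_pos: [523.7, 225.1, 321.6]
tcp_rot: [3.139, -0.001, 1.554]
ft_force: [-4.8, -2.7, 19.3]
opening: 0.149
grip_force: 30.0
```

Run:
```python
from h import *
for k in range(4): s,im,d,c=cam("wrist");print(s['eef_pos'],s['tcp_rot'],s['ft_force'],s['moment'],s['grip_force'])
X=cloud(s,d,c);P=X.reshape(-1,3)
for a,b in((190,262),(280,365)):
    q=P[(abs(P[:,0]-525)<14)&(P[:,1]>a)&(P[:,1]<b)&(P[:,2]>155)&(P[:,2]<175)]
    print(np.median(q,0),cv2.minAreaRect(q[:,:2].astype(np.float32)))
s,im2,d,c=cam("scene")
cv2.imwrite("pics/end.png",np.hstack([cv2.resize(im[100:340,200:440],(400,400)),cv2.resize(im2[170:260,190:310],(400,400))])[...,::-1])
```

```text
[523.66316635 225.09043172 321.5642838 ] [ 3.13946279e+00 -5.26005786e-04  1.55375760e+00] [-4.8017677  -2.67849716 19.28001179] [-0.55987161  0.94770658 -0.01032508] 30.00458300113678
[523.65406818 225.08909744 321.55952806] [ 3.13946904e+00 -5.35617886e-04  1.55369905e+00] [-4.63123425 -2.64502226 19.06531444] [-0.567148    0.99735108  0.01867194] 30.004565119743347
[523.6632814  225.06902664 321.59582504] [ 3.13941730e+00 -5.51362534e-04  1.55367230e+00] [-4.51587965 -3.18519392 18.86177274] [-0.59383638  1.03006778  0.02738714] 30.004689395427704
[523.66147337 225.07777281 321.60746759] [ 3.13938135e+00 -5.51627132e-04  1.55365669e+00] [-4.83413512 -2.54548099 19.50919287] [-0.57340312  0.9632488   0.03084761] 30.00465899705887
[525.03180293 237.33306604 164.72655895] ((526.4813232421875, 227.00503540039062), (27.495141983032227, 65.79358673095703), 8.024914741516113)
[526.23575588 320.06982914 164.87412983] ((526.28662109375, 319.1908264160156), (56.122283935546875, 15.861650466918945), 89.13483428955078)
```

View pics/end.png

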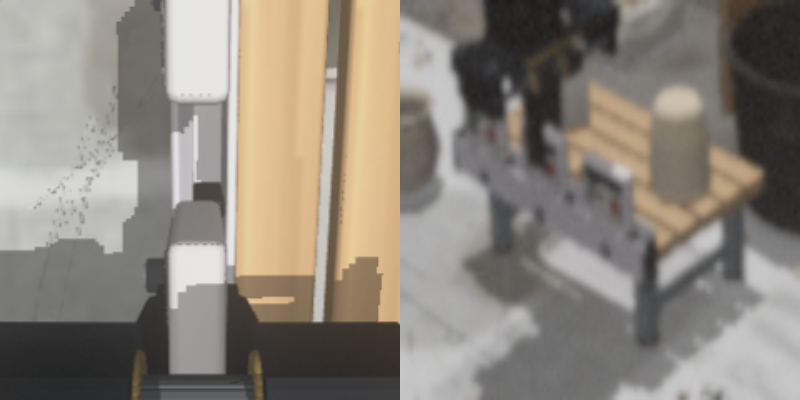

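The left half shows the held tag at (198,270) in line with the fitted neighbour at (198,50). Their tops measure 164.7 and 164.9 mm, and the tag is held at a steady push of about 20 N. The right half shows the cup still standing at (680,140).

```bash
python3 -c "from cell import *; print(job_done())"
```

```text
the job is handed in; nothing more can be done
None
```

The tag is in the middle bay, display outwards and pressed fully home at about 20 N with the arm still holding it (top level with the left fitted tag to 0.2 mm). I felt no unexpected contact with the mould, cup or bottles, but did not re-measure them; handed in at about 12.5 s.

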